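# Level the casting stand and cover the mould

## Robot

A 7-joint arm with a two-finger parallel gripper is mounted at the origin on the work surface. World frame = base frame: x ahead of the robot, y to its left, z up, the work surface at z = 0. Lengths are in m, angles in rad, forces in N, time in s.
With the tool pointing down it reaches from about 0.4 to 0.85 m from the base axis. Payload 10.4 kg.
Tool frame: the origin (TCP) lies on the centre line of the jaws, within the pads' length; the fingertips stand 17 mm ahead of it and the grasp point (between the pads) lies 2 mm behind it; z points along the fingers, y is the line along which they close (so a half turn about z gives the same grasp; the last joint's range is limited). The gripper opens to 85 mm and grips with 20 to 120 N. Pads are 22 mm wide; open, the fingers measure 114 mm over their backs; the gripper's body (76 mm by 85 mm) begins 54 mm behind the grasp point. The pads swing forward as they close: fully open they stand 13 mm farther back than shut.
Start: joints at [1.242, 0.332, -0.065, 1.46, 0.022, 1.35, -0.088], TCP at [0.188, -0.596, 0.248] pointing down, gripper open.
Joint ranges: [-2.6, 2.6], [-0.5, 2.12], [-1.47, 1.34], [0.16, 2.42], [-1.27, 4.41], [0.06, 2.06], [-2.6, 2.6]. Speed limits (rad/s): [2.22, 2.22, 2.79, 2.79, 3.14, 3.14, 3.14].

## Interface

Orientations are given as a unit quaternion [x, y, z, w].
In Python, from workcell import get_obs, optics, job gives the robot as it stands. The module is installed in compiled form; this text tells all that it offers.
- The arm moves only by the tool send_rows, never from a script. Its argument "plan" is a list that holds one entry, the list of rows, each a list of 7 numbers: the turn, a rotation vector about the tool's x, y, z in units of 1.5 rad (1.0 is 1.5 rad), then the shift along the tool's x, y, z in units of 20 cm (1.0 is 20 cm), then the opening, from 0 (shut) to 1 (fully open). A call has 1 to 20 rows; each row shifts and turns the commanded pose from where the row before left it, along the tool's axes as they then stand; what a row does not reach is not made up. A row lasts 1/12 s, in which the tool goes at most 41.7 mm and 7.16 degrees, less where a joint would pass 70% of its speed; a pose out of reach is approached as far as the arm can. A call with a number of a shift or a turn outside -1 to 1 is refused whole. A call with a gripper value outside its range is refused whole. The fingers move at their own pace and stop on an object; "squeeze" is the grip in N (left out, the last holds). Time passes only in rows, so rows that do not move let the fingers close. It gives the time, the measured TCP pose, the force, the opening and the grip force at its end, in the units of the state.
- get_obs(): the state, without advancing time (a new reading comes with each control period).
- optics.camera(name): name is "scene" or "top" or "wrist"; returns the picture (384x512x3 uint8, red, green, blue); there is no depth.
- optics.get_calibration(name): a dict with "intrinsics" (3x3 intrinsics, pixels), "distortion" ([k1, k2, p1, p2, k3] as OpenCV has them; the pictures are not rectified), "world_from_camera" (4x4, takes a point from camera to world coordinates); the wrist camera has in their place "T_tool_cam" (4x4, takes a point from camera to tool coordinates, whose origin is the TCP and whose axes are the flange's). Camera axes: x right, y up, looking along -z (the intrinsics and any distortion apply to the point x, -y, -z); pixel columns grow to the right and rows downward; lengths in m; the calibration is good to about 2 mm. A picture is of the moment at which its call begins: read the wrist's pose just before it. get_calibration takes no time and is no camera call.
- job.hand_in(): hands the job in; it is judged then, once.
The state is a dict: "clock": time; "joint_pos": joint angles; "joint_velocities": joint speeds; "tau": joint torques, N m; "position": TCP position; "ee_rot": TCP orientation; "ft_force": force on the tool from outside, world axes, zero at the start; "torque": the same for the moment, N m; "grip_width": opening from 0.0 (shut) to 1.0 (fully open); "grasp_force": force on a finger pad.
Only numpy, scipy, OpenCV 4.12 (cv2) and the standard library are available. Lean on these libraries where they do the work, as an engineer would, in place of code of your own. Each camera call takes 0.05 s, during which the arm holds its last target. There are 200 camera calls.

## Task

Before the castings are left to cure, turn the two three-spoked foot knobs of the casting stand until its plate sits level both ways, to within about a degree. Then slide the wooden cover along the plate, fully home over the mould compartment. Leave the other things around the stand where they are.

Things in the scene. Friction and masses are not known exactly. Their poses are not given: they have to be found in the camera images.
- stand: Fixed steel base of the casting stand, flat bars 14 mm thick on the bench. Origin: on the bench, under the pivot at the plate's centre. In its frame +y runs along the plate towards the side knob, -x towards the front knob, z up. It never moves or tilts.
- plate: Aluminium plate 130 (x) by 250 (y) by 8 mm on a central pivot 62 mm above the bench, starting tilted up to 0.09 rad each way; origin at the pivot, mid-thickness; level when its z is vertical. Rims reach 34 mm above the origin. Its -y end holds the open mould compartment (110 x 118 mm, grey mould, white castings), its +y end a plywood deck. Forked ears reach out at +y and -x to the knobs' spindles.
- knob_side_top (a point): Top centre of the side knob, on its vertical axis, at (0, 185) mm in the stand's frame, 147 mm above the bench at all times. Turning it clockwise (from above) raises the plate's +y end, anticlockwise lowers it: 0.04 rad of tilt about the stand's x axis per rad of turn. Starts up to 2.2 rad from level, either way (may be level already); stops 2.6 rad either side of level.
- knob_side_spoke (a point): Centre of one spoke's end on the side knob, 53 mm from the axis, 128 mm above the bench. Both knobs: black, 106 mm across, hub 32 mm, three spokes 120 deg apart, 12 mm wide, 120 to 136 mm above the bench, open below to the spindle (14 mm thick) and ear, so fingers can go down between two spokes and push one round. Needs about 4 N there; stays where left.
- knob_front_top (a point): Top centre of the front knob, same make and height, at (-125, 0) mm in the stand's frame once the side knob is set level (it rides on the cradle which that knob tilts, so till then it leans sideways, top up to 8 mm off). Clockwise (from above) raises the plate's -x side, anticlockwise lowers it: 0.04 rad about y per rad of turn. Starts 1.2 to 2.2 rad from level, -x side low.
- knob_front_spoke (a point): End face centre of one of the front knob's three spokes, 53 mm from its axis, 128 mm above the bench.
- cover (a joint): Wooden cover 117 by 118 mm, 5 mm thick, that slides between the plate's rims along the plate's y. Value in m: 0 = fully home over the compartment (against the -y end), 0.116 = fully open over the deck; starts 0.085 to 0.112. Push it towards the plate's -y; friction about 1.2 N.
- cover_bar (a point): Centre of the top of the bar across the cover's middle: 70 mm along the plate's x, 12 mm thick along y, standing 22 mm above the cover; top 53.5 mm above the plate's origin along the plate's z (about 115 mm above the bench when level).
- pigment_jar: Bystander: jar 48 mm across, 70 mm tall, loose, between the two knobs. Origin at its foot.
- mixing_cup: Bystander: white cup 60 mm across, 60 mm tall, loose, by the front knob. Origin at its foot.
- wood_block: Bystander: wooden block 120 x 50 x 40 mm, loose, beyond the plate's -y end. Origin at the centre of its underside.
- brush: Bystander: brush lying behind the stand.
- spatula: Bystander: spatula lying on the robot's left, nearer than the stand.
- release_can: Bystander: can 60 mm across, 150 mm tall, at the left. Origin at its foot.
- filler_jar: Bystander: jar 72 mm across, 90 mm tall, at the right. Origin at its foot.

How it is judged:
On the way, in this order (a step that is already met when the one before it is completed fails the run):
1. with the cover still open, the plate is brought level: within 1.2 degrees (angle between plate's own z axis and vertical below 0.021 rad and value of joint cover above 0.06 m), for 0.3 s.
2. then the cover is slid fully home (value of joint cover below 0.005 m), for 0.2 s.
At the end, for the whole second after the job is handed in: The plate is at rest and level (its normal within 0.021 rad, 1.2 degrees, of vertical) and the cover is fully home over the compartment (within 5 mm of its end) (angle between plate's own z axis and vertical below 0.021 rad and value of joint cover below 0.005 m and angular speed of plate below 0.05 rad/s); the robot touches nothing.
It fails at once if one of the bystanders (jars, cup, can, tools, block) is moved by more than 30 mm (distance of any of pigment_jar, mixing_cup, wood_block, brush, spatula, release_can, filler_jar from where it was at the start of the episode above 0.03 m).
It also fails if it takes over 54 s, if anything falls off the work surface, if the arm or the gripper's body presses on something with over 40 N, if the wrist force passes 120 N, or if a joint passes its speed limit or range.

## Working session

There is one attempt and no reset: what is moved stays moved. The work goes in short steps, Python scripts to look and compute and a tool call to move; the robot and the scene stay as the last step left them, time stands still between calls to the robot, and variables do not carry over. Pictures are saved under pics/ and viewed, at most 10 in all, crops included, and the job is handed in when it is done.

Besides the shell and the picture viewer there is one more tool, called after "Request:" by a JSON object that holds its "fn" and its "kwargs", one argument or row to a line. send_rows: Moves the arm, as the interface text tells. Its arguments: {"type":"object","properties":{"plan":{"type":"array"},"squeeze":{"type":"number"}},"required":["plan"]}

```bash
mkdir -p pics
cat > h.py <<'E'
import numpy as np, cv2
from workcell import get_obs, optics, job
from scipy.spatial.transform import Rotation as R
def ray(name,uv,T=None):
    c=optics.get_calibration(name)
    K=np.array(c["intrinsics"],float);d=np.array(c["distortion"],float)
    p=cv2.undistortPoints(np.array(uv,float).reshape(-1,1,2),K,d).reshape(-1,2)
    M=np.array(c["world_from_camera"]) if T is None else T@np.array(c["T_tool_cam"])
    v=np.c_[p[:,0],-p[:,1],-np.ones(len(p))]@M[:3,:3].T
    return M[:3,3],v
def onz(name,uv,z,T=None):
    o,v=ray(name,uv,T); s=(z-o[2])/v[:,2]
    return o+v*s[:,None]
def proj(name,P,T=None):
    c=optics.get_calibration(name)
    M=np.array(c["world_from_camera"]) if T is None else T@np.array(c["T_tool_cam"])
    q=(np.array(P).reshape(-1,3)-M[:3,3])@M[:3,:3]
    q=q*[1,-1,-1]
    return cv2.projectPoints(q,np.zeros(3),np.zeros(3),np.array(c["intrinsics"],float),np.array(c["distortion"],float))[0].reshape(-1,2)
def toolT():
    o=get_obs();T=np.eye(4);T[:3,:3]=R.from_quat(o["ee_rot"]).as_matrix();T[:3,3]=o["position"];return T
def snap(name,f):
    im=optics.camera(name);cv2.imwrite("pics/"+f,im[:,:,::-1]);return im
E
python3 - <<'E'
from h import *
print(get_obs())
for n in("scene","top"):
    snap(n,n+"0.png");c=optics.get_calibration(n);print(n,np.round(c["world_from_camera"],3).tolist(),np.round(c["intrinsics"],1).tolist())
print(np.round(optics.get_calibration("wrist")["T_tool_cam"],3))
E
```

```text
{'clock': 0.0, 'joint_pos': array([ 1.24239266,  0.33286853, -0.06467947,  1.46092783,  0.02157008,
        1.34988458, -0.08852103]), 'joint_velocities': array([ 0.00016166,  0.00058291, -0.00016372, -0.00012197,  0.00026787,
       -0.00081074,  0.00038736]), 'tau': array([ 5.59387263e-04, -6.25437856e+01,  4.95822716e-02, -3.91601837e+01,
        1.62872009e-02,  9.84538696e-03, -3.50381799e-05]), 'position': array([ 0.18805355, -0.59567972,  0.24752437]), 'ee_rot': array([ 9.88335034e-01,  1.52293708e-01, -1.26581632e-04, -6.85608443e-04]), 'ft_force': array([-0.05894932, -0.74650353,  0.56538528]), 'torque': array([-0.05885926,  0.03903294,  0.04965583]), 'grasp_force': 0.0, 'grip_width': 0.9997773899849801}
scene [[0.542, -0.66, 0.521, 1.189], [0.84, 0.413, -0.352, -0.455], [0.017, 0.628, 0.778, 1.061], [0.0, 0.0, 0.0, 1.0]] [[447.9, 0.0, 257.2], [0.0, 447.9, 184.5], [0.0, 0.0, 1.0]]
top [[0.007, 0.993, -0.116, 0.4], [-1.0, 0.006, -0.006, -0.01], [-0.005, 0.116, 0.993, 1.423], [0.0, 0.0, 0.0, 1.0]] [[399.3, 0.0, 258.2], [0.0, 399.3, 189.9], [0.0, 0.0, 1.0]]
[[ 0.     0.964  0.266  0.067]
 [ 1.    -0.    -0.     0.   ]
 [-0.     0.266 -0.964 -0.126]
 [ 0.     0.     0.     1.   ]]
```

View pics/top0.png

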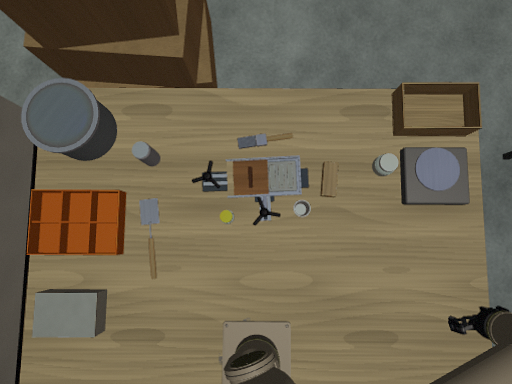

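View pics/scene0.png

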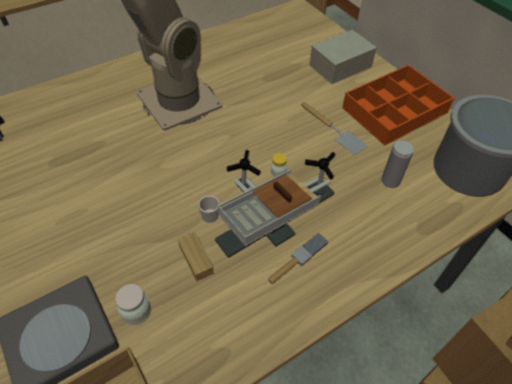

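The top view shows the stand centred near (265,178), with the side knob at (208,177) and the front knob at (265,211). The scene view shows the same two knobs at (322,165) and (243,165). I'll mask the black knobs and triangulate them.

Run:
```python
from h import *
a=cv2.imread("pics/top0.png");b=cv2.imread("pics/scene0.png")
c1=cv2.resize(a[145:235,185:325],None,fx=5.7,fy=5.7,interpolation=cv2.INTER_CUBIC)[:,:798]
cv2.imwrite("pics/topc.png",c1)
c2=cv2.resize(b[140:260,200:345],None,fx=4.9,fy=4.9,interpolation=cv2.INTER_CUBIC)
cv2.imwrite("pics/scenec.png",c2)
print(onz("top",[(208,177),(265,211),(226,216),(302,209),(330,179),(255,177)],0.14)); print(onz("top",[(226,216),(302,209),(330,179)],0.06))
print(c1.shape,c2.shape)
```

```text
[[ 0.59183271  0.1606078   0.14      ]
 [ 0.48247    -0.02505061  0.14      ]
 [ 0.46562386  0.10010067  0.14      ]
 [ 0.48967002 -0.14393746  0.14      ]
 [ 0.58759984 -0.23516015  0.14      ]
 [ 0.59274569  0.00793302  0.14      ]]
[[ 0.46968604  0.10696396  0.06      ]
 [ 0.49523172 -0.1522924   0.06      ]
 [ 0.59926845 -0.24920375  0.06      ]]
(513, 798, 3) (588, 710, 3)
```

View pics/topc.png

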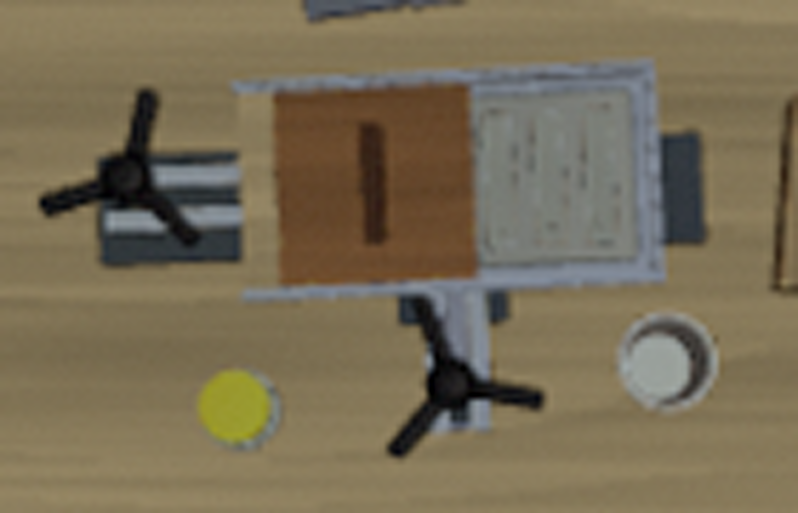

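View pics/scenec.png

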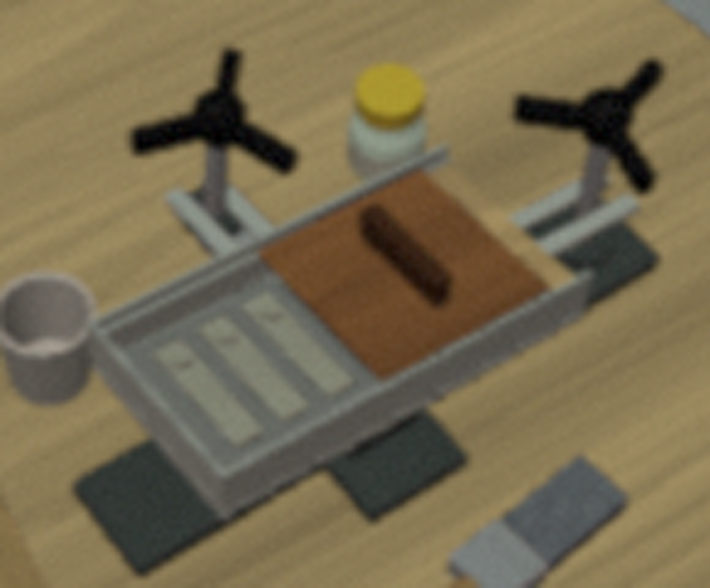

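The scene crop shows the cover mostly open, with its bar intact. The +y deck end and the -x (front) side look low. I'll shut the gripper and bring the wrist camera over the stand for precise measurements.

Request:
{"fn": "send_rows", "kwargs": {
  "plan": [
    [[0, 0, 0.082, 0, 0, -0.17, 0], [0, 0, 0.082, 0, 0, -0.17, 0], [0, 0, 0, 0, 0, -0.17, 0], [0, 0, 0, 0.1, -0.175, 0, 0], [0, 0, 0, 0.1, -0.175, 0, 0], [0, 0, 0, 0.1, -0.175, 0, 0], [0, 0, 0, 0.1, -0.175, 0, 0], [0, 0, 0, 0.1, -0.175, 0, 0], [0, 0, 0, 0.1, -0.175, 0, 0], [0, 0, 0, 0.1, -0.175, 0, 0], [0, 0, 0, 0.1, -0.175, 0, 0], [0, 0, 0, 0.1, -0.175, 0, 0], [0, 0, 0, 0.1, -0.175, 0, 0], [0, 0, 0, 0.1, -0.175, 0, 0], [0, 0, 0, 0.1, -0.175, 0, 0], [0, 0, 0, 0.1, -0.175, 0, 0], [0, 0, 0, 0.1, -0.175, 0, 0], [0, 0, 0, 0.1, -0.175, 0, 0], [0, 0, 0, 0.1, -0.175, 0, 0], [0, 0, 0, 0, 0, 0, 0]]
  ]
}}

```text
clock: 1.77
position: [0.4756, -0.01, 0.3502]
ee_rot: [0.999, 0.035, 0.0, -0.001]
ft_force: [-1.0, 0.8, 0.6]
grip_width: 0.005
grasp_force: 0.0
```

Run:
```python
from h import *
T=toolT();print(np.round(T,3),get_obs()["clock"],get_obs()["grip_width"]);snap("wrist","w1.png");np.save("w1.npy",T);print(np.round(optics.get_calibration("wrist")["intrinsics"],1),optics.get_calibration("wrist")["distortion"])
```

```text
[[ 0.998  0.069  0.001  0.476]
 [ 0.069 -0.998  0.003 -0.01 ]
 [ 0.001 -0.003 -1.     0.35 ]
 [ 0.     0.     0.     1.   ]] 1.7667 0.0048241376535451035
[[340.    0.  259.3]
 [  0.  340.  195.8]
 [  0.    0.    1. ]] [-0.07105414  0.          0.          0.          0.        ]
```

View pics/w1.png

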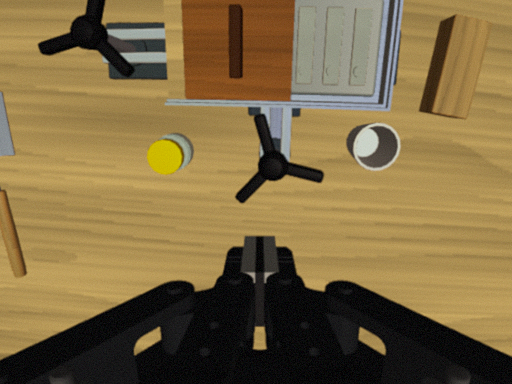

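The wrist view shows the front knob hub at (272,165), the side knob at (90,33), the cup at (375,146) and the jar at (166,155). The plate is cut off at the top of the frame. I'll move forward and take several views for triangulation.

Request:
{"fn": "send_rows", "kwargs": {
  "plan": [
    [[0, 0, 0, 0.14, 0.11, 0, 0], [0, 0, 0, 0.14, 0.11, 0, 0], [0, 0, 0, 0.14, 0.11, 0, 0], [0, 0, 0, 0.14, 0.11, 0, 0], [0, 0, 0, 0, 0, 0, 0], [0, 0, 0, 0, 0, 0, 0]]
  ]
}}

```text
clock: 2.32
position: [0.5915, -0.1013, 0.3481]
ee_rot: [1.0, 0.028, -0.002, -0.001]
ft_force: [-0.8, 1.2, 0.2]
grip_width: 0.005
grasp_force: 0.0
```

Run:
```python
from h import *
T=toolT();print(np.round(T[:3,3],3));snap("wrist","w2.png");np.save("w2.npy",T)
```

```text
[ 0.592 -0.101  0.348]
```

Request:
{"fn": "send_rows", "kwargs": {
  "plan": [
    [[0, 0, 0, 0, -0.17, 0, 0], [0, 0, 0, 0, -0.17, 0, 0], [0, 0, 0, 0, -0.17, 0, 0], [0, 0, 0, 0, -0.17, 0, 0], [0, 0, 0, 0, -0.17, 0, 0], [0, 0, 0, 0, 0, 0, 0], [0, 0, 0, 0, 0, 0, 0]]
  ]
}}

```text
clock: 2.95
position: [0.5797, 0.0735, 0.3514]
ee_rot: [0.999, 0.032, 0.001, 0.0]
ft_force: [0.2, -1.9, -0.7]
grip_width: 0.001
grasp_force: 0.0
```

Run:
```python
from h import *
T=toolT();print(np.round(T[:3,3],3));snap("wrist","w3.png");np.save("w3.npy",T)
```

```text
[0.58  0.073 0.351]
```

Request:
{"fn": "send_rows", "kwargs": {
  "plan": [
    [[0, 0, 0, 0.14, 0.1, 0, 0], [0, 0, 0, 0.14, 0.1, 0, 0], [0, 0, 0, 0.14, 0.1, 0, 0], [0, 0, 0, 0.1, 0.1, 0, 0], [0, 0, 0, 0, 0, 0, 0], [0, 0, 0, 0, 0, 0, 0]]
  ]
}}

```text
clock: 3.5
position: [0.6901, -0.0062, 0.3493]
ee_rot: [1.0, 0.028, -0.001, 0.0]
ft_force: [-0.0, 1.1, 1.0]
grip_width: -0.001
grasp_force: 0.0
```

Run:
```python
from h import *
T=toolT();print(np.round(T[:3,3],3),get_obs()["clock"]);snap("wrist","w4.png");np.save("w4.npy",T)
a=[cv2.imread(f"pics/w{i}.png") for i in (2,3,4)]
cv2.imwrite("pics/m.png",np.vstack([np.hstack([cv2.resize(a[0],(400,300)),cv2.resize(a[1],(400,300))]),np.hstack([cv2.resize(a[2],(400,300))]*2)]))
```

```text
[ 0.69  -0.006  0.349] 3.5
```

View pics/m.png

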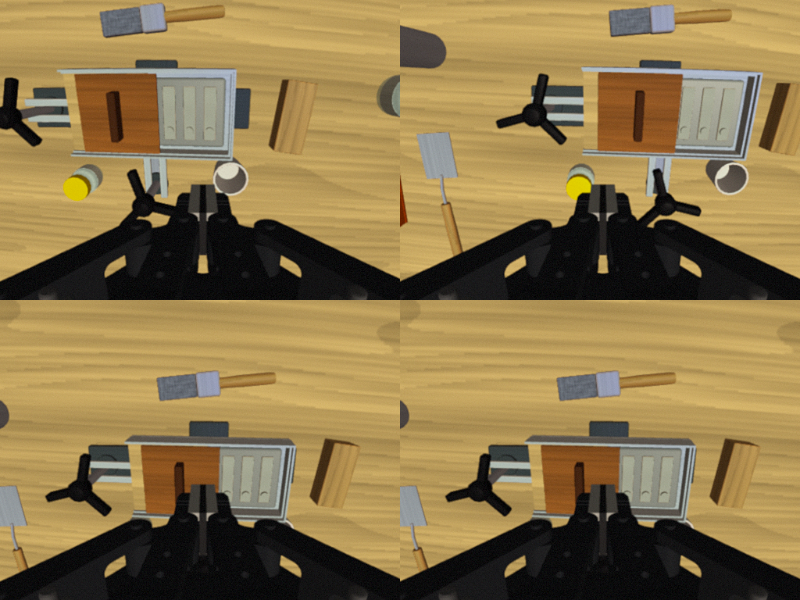

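The composite (half-scale w2, w3 and w4) shows the brown cover quad and the rim's -y end clearly in w2 and w3. I'll extract corners by colour mask and line fits, then triangulate them.

```bash
cat > meas.py <<'E'
from h import *
def quad(mask):
    mask=cv2.morphologyEx(mask,cv2.MORPH_OPEN,np.ones((3,3),np.uint8))
    cs,_=cv2.findContours(mask,cv2.RETR_EXTERNAL,cv2.CHAIN_APPROX_NONE)
    c=max(cs,key=cv2.contourArea);h=cv2.convexHull(c)
    b=cv2.boxPoints(cv2.minAreaRect(h)); 
    # refine: extremes as the 4 initial corners
    p=h[:,0].astype(float); q=np.array([p[np.argmin(np.linalg.norm(p-k,axis=1))] for k in b])
    pts=c[:,0].astype(float);L=[]
    for i in range(4):
        a,e=q[i],q[(i+1)%4];d=e-a;l=np.linalg.norm(d);d/=l
        t=(pts-a)@d;n=(pts-a)@[-d[1],d[0]]
        s=pts[(t>.12*l)&(t<.88*l)&(abs(n)<4)]
        v=cv2.fitLine(s.astype(np.float32),cv2.DIST_HUBER,0,.01,.01).ravel();L.append(v)
    C=[]
    for i in range(4):
        A=L[i-1];B=L[i];s=np.linalg.solve(np.c_[A[:2],-B[:2]],B[2:]-A[2:]);C.append(A[2:]+s[0]*A[:2])
    C=np.array(C); ctr=C.mean(0); ang=np.arctan2(C[:,1]-ctr[1],C[:,0]-ctr[0]);return C[np.argsort(ang)]  # TL,TR,BR,BL
def tri(rays):
    A=np.zeros((3,3));b=np.zeros(3)
    for o,v in rays:
        v=v/np.linalg.norm(v);M=np.eye(3)-np.outer(v,v);A+=M;b+=M@o
    x=np.linalg.solve(A,b);r=[np.linalg.norm((np.eye(3)-np.outer(v,v)/(v@v))@(x-o)) for o,v in rays];return x,max(r)
def masks(im):
    f=im.astype(int);R_,B=f[:,:,2],f[:,:,0]
    hsv=cv2.cvtColor(im,cv2.COLOR_BGR2HSV)
    cov=((hsv[:,:,0]<13)&(hsv[:,:,1]>130)&(hsv[:,:,2]>60)).astype(np.uint8)*255
    al=((R_-B<25)&(f.sum(2)>200)).astype(np.uint8)*255
    return cov,al
E
python3 - <<'E'
from meas import *
for i in (2,3):
    im=cv2.imread(f"pics/w{i}.png");cov,al=masks(im)
    print(i,np.round(quad(cov),1).tolist())
    r=cv2.connectedComponentsWithStats(al)[2];print([x.tolist() for x in r[1:] if x[4]>600])
    # dump sample colours
    hsv=cv2.cvtColor(im,cv2.COLOR_BGR2HSV);print(hsv[150,130:300:10].tolist() if i==2 else "")
im=cv2.imread("pics/w2.png");cov,al=masks(im);im3=cv2.imread("pics/w3.png");c3,a3=masks(im3)
v=np.vstack([np.hstack([im[60:240,60:340],cv2.merge([cov,al,al])[60:240,60:340]]),np.hstack([im3[60:240,200:480],cv2.merge([c3,a3,a3])[60:240,200:480]])])
cv2.imwrite("pics/mm.png",cv2.resize(v,None,fx=1.4,fy=1.4))
E
```

```text
2 [[148.0, 156.0], [148.0, 156.0], [146.0, 160.0], [146.0, 160.0]]
[[128, 4, 85, 43, 2692], [73, 86, 242, 167, 13935], [486, 97, 26, 52, 834], [26, 125, 63, 33, 1426], [273, 211, 42, 40, 1038]]
[[14, 200, 129], [13, 191, 64], [10, 232, 33], [15, 201, 133], [14, 205, 132], [14, 199, 131], [14, 192, 137], [14, 207, 138], [36, 30, 159], [34, 27, 162], [38, 27, 142], [36, 30, 170], [22, 46, 145], [24, 33, 146], [36, 33, 161], [33, 20, 150], [102, 27, 188]]Traceback (most recent call last):
  File "<stdin>", line 4, in <module>
  File "meas.py", line 14, in quad
    v=cv2.fitLine(s.astype(np.float32),cv2.DIST_HUBER,0,.01,.01).ravel();L.append(v)
      ~~~~~~~~~~~^^^^^^^^^^^^^^^^^^^^^^^^^^^^^^^^^^^^^^^^^^^^^^^
cv2.error: OpenCV(4.12.0) /io/opencv/modules/imgproc/src/linefit.cpp:50: error: (-215:Assertion failed) count > 0 in function 'fitLine2D_wods'
```

```bash
sed -i 's/hsv\[:,:,0\]<13/hsv[:,:,0]<17/; s/\[:,:,2\]>60/[:,:,2]>30/' meas.py
python3 - <<'E'
from meas import *
V=[]
for i,x0 in((2,60),(3,200)):
    im=cv2.imread(f"pics/w{i}.png");cov,al=masks(im)
    q=quad(cov);print(i,np.round(q,1).tolist())
    for p in q: cv2.circle(im,tuple(np.round(p).astype(int)),2,(0,255,0),-1)
    V.append(np.hstack([im[60:240,x0:x0+280],cv2.merge([cov,al,al])[60:240,x0:x0+280]]))
cv2.imwrite("pics/mm.png",cv2.resize(np.vstack(V),None,fx=1.4,fy=1.4))
E
```

```text
2 [[95.0, 95.0], [198.60000610351562, 95.0], [203.89999389648438, 195.60000610351562], [109.30000305175781, 192.60000610351562]]
3 [[254.5, 92.5], [360.8999938964844, 95.5], [350.79998779296875, 194.6999969482422], [252.6999969482422, 191.5]]
```

View pics/mm.png

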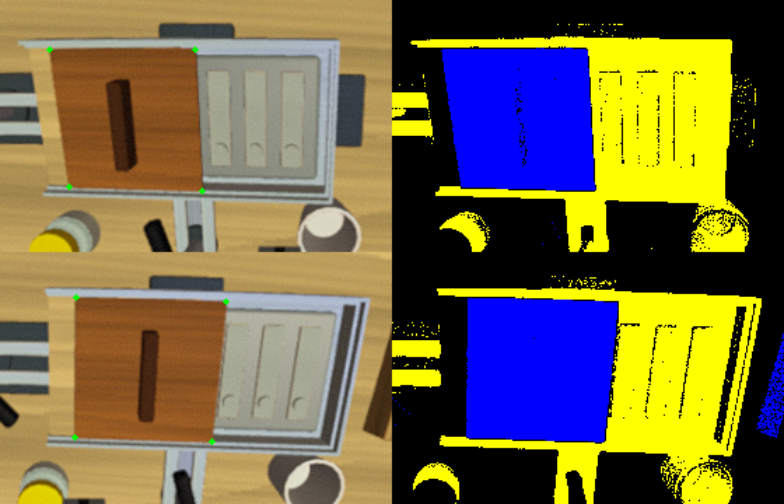

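The masks are clean and the green cover corners sit on the cover. The four outer rim corners (250 x 130 mm) make the best plane, so I'll fit those edges.

```bash
cat >> meas.py <<'E'
def edge(mask,a,b,inside):
    a,b=np.array(a,float),np.array(b,float);d=(b-a)/np.linalg.norm(b-a);n=np.array([-d[1],d[0]])
    if (np.array(inside)-a)@n>0:n=-n
    P=[]
    for t in np.linspace(.06,.94,120):
        c=a+t*(b-a);k=np.arange(-6,6.01,.25);s=c+k[:,None]*n
        m=cv2.remap(mask.astype(np.float32),s[:,0].astype(np.float32).reshape(1,-1),s[:,1].astype(np.float32).reshape(1,-1),cv2.INTER_LINEAR).ravel()>127
        j=np.where(m)[0]
        if len(j) and j[-1]<len(k)-2: P.append(s[j[-1]])
    P=np.array(P,np.float32)
    for _ in range(3):
        v=cv2.fitLine(P,cv2.DIST_HUBER,0,.01,.01).ravel();r=abs((P-v[2:])@[-v[1],v[0]]);P=P[r<max(1.,2*np.median(r))]
    return v
def isect(A,B):
    s=np.linalg.solve(np.c_[A[:2],-B[:2]],B[2:]-A[2:]);return A[2:]+s[0]*A[:2]
def tip(mask,L,g,inside):
    d=L[:2]*np.sign(L[0]);n=np.array([-d[1],d[0]]);n*=np.sign((np.array(inside)-g)@n);o=L[2:]+((g-L[2:])@d)*d;X=[]
    for w in (1,1.5,2,2.5):
        k=np.arange(-9,12,.25);s=o+w*n+k[:,None]*d
        m=cv2.remap(mask.astype(np.float32),s[:,0].astype(np.float32).reshape(1,-1),s[:,1].astype(np.float32).reshape(1,-1),cv2.INTER_LINEAR).ravel()>127
        X.append(k[np.where(m)[0][0]])
    return o+np.median(X)*d
def rim(im,G):
    _,al=masks(im);al=cv2.morphologyEx(al,cv2.MORPH_OPEN,np.ones((2,2),np.uint8));G=np.array(G,float);c=G.mean(0)
    t=edge(al,G[0],G[1],c);r=edge(al,G[1],G[2],c);b=edge(al,G[3],G[2],c)
    return np.array([tip(al,t,G[0],c),isect(t,r),isect(r,b),tip(al,b,G[3],c)])
def report(names,Gs):
    Rm=[];Cv=[]
    for n,G in zip(names,Gs):
        im=cv2.imread(f"pics/{n}.png");T=np.load(n+".npy");q=rim(im,G);print(n,np.round(q,1).tolist())
        Rm.append(ray("wrist",q,T));Cv.append(ray("wrist",quad(masks(im)[0]),T))
    out=[]
    for S in (Rm,Cv):
        P=[tri([(o,v[k]) for o,v in S]) for k in range(4)];X=np.array([p[0] for p in P]);print(np.round(X*1000,1).tolist(),"res",np.round([p[1]*1000 for p in P],1),"sides",np.round(np.linalg.norm(X-np.roll(X,-1,0),axis=1)*1000,1))
        out.append(X)
    X=out[0];c=X.mean(0);yd=(X[0]+X[3]-X[1]-X[2]);yd/=np.linalg.norm(yd);n=np.linalg.svd(X-c)[2][2];n*=np.sign(n[2])
    yaw=np.arctan2(-yd[0],yd[1]);xh=np.array([np.cos(yaw),np.sin(yaw),0]);yh=np.array([-np.sin(yaw),np.cos(yaw),0])
    print("centre",np.round(c-.034*n,4),"yaw",yaw,"slope: dz/dy",-(n@yh)/n[2],"dz/dx",-(n@xh)/n[2])
    return out
E
python3 - <<'E'
from meas import *
report(["w2","w3"],[[(75,89),(301,89),(298,203),(92,198)],[(233,86),(464,93),(439,203),(234,195)]])
E
```

```text
w2 [[74.5, 88.8], [305.9, 86.9], [297.4, 206.1], [91.6, 200.0]]
w3 [[232.8, 85.2], [465.7, 92.3], [443.2, 206.1], [234.6, 198.8]]
[[663.4, 107.2, 90.9], [675.9, -145.2, 104.5], [545.1, -148.0, 100.2], [533.5, 99.5, 84.2]] res [0.3 0.7 0.1 0. ] sides [253.1 131.  248.2 130.3]
[[657.4, 83.1, 92.8], [662.3, -32.3, 97.2], [548.4, -38.4, 88.4], [543.0, 78.4, 80.4]] res [0.1 0.1 0.2 0.1] sides [115.6 114.4 117.2 115.2]
centre [ 0.606  -0.0235  0.0611] yaw 0.04810512728241709 slope: dz/dy -0.05903899223728514 dz/dx 0.04167952244657425
```

The rim sides come out at 253/131/248/130 mm and the pivot height at 61 mm, both matching the spec. The +y end is low by about 0.059 rad, so the side knob needs about 1.5 rad clockwise. Next I'll get the spoke angles.

```bash
cat > spokes.py <<'E'
from h import *
C=np.array([.606,-.0235]);yaw=.048;xh=np.array([np.cos(yaw),np.sin(yaw)]);yh=np.array([-xh[1],xh[0]])
SIDE=C+.185*yh;FRONT=C-.125*xh
def spokes(im,T,c,r0=.018,r1=.05,z=.136,n=0):
    # sample darkness on rings at spoke-top height around the knob axis
    P=[];rs=np.arange(r0,r1,.003);A=np.radians(np.arange(0,360,1.))
    pts=np.array([[c[0]+r*np.cos(a),c[1]+r*np.sin(a),z] for a in A for r in rs])
    uv=proj("wrist",pts,T).astype(np.float32)
    g=cv2.remap(im.max(2),uv[:,0].reshape(1,-1),uv[:,1].reshape(1,-1),cv2.INTER_LINEAR,borderValue=255).reshape(len(A),-1)
    s=(g<45).mean(1)
    th=np.angle(np.sum(s*np.exp(3j*A)))/3
    return s,[(np.degrees(th)+k)%360 for k in(0,120,240)]
def hub(im,T,c,z=.140):
    # refine centre: centroid of dark mask distance-transform peak near prediction
    u=proj("wrist",[[*c,z]],T)[0];m=(im.max(2)<45).astype(np.uint8)
    x0,y0=np.round(u).astype(int);w=20;sub=np.zeros_like(m);ya=max(0,y0-w);xa=max(0,x0-w);sub[ya:y0+w,xa:x0+w]=1
    d=cv2.distanceTransform(m,cv2.DIST_L2,5)*sub;k=np.unravel_index(d.argmax(),d.shape);j=np.argwhere(d>d.max()-1).mean(0)
    return onz("wrist",[(j[1],j[0])],z,T)[0],d.max()
E
python3 - <<'E'
from spokes import *
for n,nm,c in(("w3","side",SIDE),("w1","side",SIDE),("w4","side",SIDE),("w1","front",FRONT)):
    im=cv2.imread(f"pics/{n}.png");T=np.load(n+".npy");h,d=hub(im,T,c);s,t=spokes(im,T,h[:2]);print(n,nm,np.round(c,4),np.round(h,4),round(d,1),np.round(t,1));print((s[::10]*9).astype(int))
E
```

```text
w3 side [0.5971 0.1613] [0.5999 0.1612 0.14  ] 14.6 [348.3 108.3 228.3]
[4 0 0 0 0 0 0 0 0 0 4 9 2 0 0 0 0 0 0 0 0 0 7 9 3 0 0 0 0 0 0 0 0 0 6 9]
w1 side [0.5971 0.1613] [0.5981 0.1602 0.14  ] 16.0 [347.8 107.8 227.8]
[3 0 0 0 0 0 0 0 0 0 5 9 5 0 0 0 0 0 0 0 0 0 9 9 4 0 0 0 0 0 0 0 0 3 4 3]
w4 side [0.5971 0.1613] [0.6025 0.1582 0.14  ] 13.8 [348.7 108.7 228.7]
[5 0 0 0 0 0 0 0 0 0 7 9 3 1 1 1 0 0 0 0 0 4 9 9 4 0 0 0 0 0 0 0 0 0 5 9]
w1 front [ 0.4811 -0.0295] [ 0.483  -0.0229  0.14  ] 14.0 [ 19.7 139.7 259.7]
[0 3 9 3 0 0 0 0 0 0 0 0 0 4 9 3 0 0 0 0 0 0 0 0 0 4 9 4 0 0 0 0 0 0 0 0]
```

Request:
{"fn": "send_rows", "kwargs": {
  "plan": [
    [[0, 0, 0, -0.091, -0.163, 0, 0], [0, 0, 0, -0.091, -0.163, 0, 0], [0, 0, 0, -0.091, -0.163, 0, 0], [0, 0, 0, -0.091, -0.163, 0, 0], [0, 0, 0, 0, 0, 0.15, 0], [0, 0, 0, 0, 0, 0.15, 0], [0, 0, 0, 0, 0, 0.15, 0], [0, 0, 0, 0, 0, 0.15, 0], [0, 0, 0, 0, 0, 0, 0], [0, 0, 0, 0, 0, 0, 0]]
  ]
}}

```text
clock: 4.38
position: [0.6081, 0.1225, 0.2305]
ee_rot: [1.0, 0.03, -0.001, 0.0]
ft_force: [0.3, 0.1, 1.1]
grip_width: 0.002
grasp_force: 0.0
```

Request:
{"fn": "send_rows", "kwargs": {
  "plan": [
    [[0, 0, 0, 0.01, 0.012, 0.13, 0], [0, 0, 0, 0, 0, 0.13, 0], [0, 0, 0, 0, 0, 0.13, 0], [0, 0, 0, 0, 0, 0.13, 0], [0, 0, 0, 0, 0, 0, 0], [0, 0, 0, 0, 0, 0, 0]]
  ]
}}

```text
clock: 4.88
position: [0.6117, 0.1207, 0.1281]
ee_rot: [1.0, 0.03, 0.0, -0.0]
ft_force: [-0.2, -0.3, 0.5]
grip_width: 0.001
grasp_force: 0.0
```

```bash
cat > arc.py <<'E'
from h import *
def arc(c,r,a0,a1,n,cur=None):
    """rows (tool x,y in units) from current pose, via points on an arc about c, angles deg"""
    o=get_obs();M=R.from_quat(o["ee_rot"]).as_matrix();p=o["position"][:2] if cur is None else np.array(cur)
    for a in np.radians(np.linspace(a0,a1,n)):
        q=np.array(c)+r*np.array([np.cos(a),np.sin(a)]);d=np.r_[q-p,0]@M/.2;print([0,0,0,round(d[0],3),round(d[1],3),0,0],end=", ");p=q
    print(p)
E
python3 - <<'E'
from arc import *
print(get_obs()["position"],get_obs()["ft_force"]);arc((.599,.161),.042,280,178,14)
E
```

```text
[0.61172558 0.12068061 0.12812223] [-0.23901462 -0.32976244  0.48463509]
[0, 0, 0, np.float64(-0.027), np.float64(0.004), 0, 0], [0, 0, 0, np.float64(-0.029), np.float64(0.001), 0, 0], [0, 0, 0, np.float64(-0.029), np.float64(-0.003), 0, 0], [0, 0, 0, np.float64(-0.028), np.float64(-0.006), 0, 0], [0, 0, 0, np.float64(-0.027), np.float64(-0.01), 0, 0], [0, 0, 0, np.float64(-0.025), np.float64(-0.014), 0, 0], [0, 0, 0, np.float64(-0.023), np.float64(-0.017), 0, 0], [0, 0, 0, np.float64(-0.021), np.float64(-0.02), 0, 0], [0, 0, 0, np.float64(-0.018), np.float64(-0.023), 0, 0], [0, 0, 0, np.float64(-0.014), np.float64(-0.025), 0, 0], [0, 0, 0, np.float64(-0.011), np.float64(-0.027), 0, 0], [0, 0, 0, np.float64(-0.007), np.float64(-0.028), 0, 0], [0, 0, 0, np.float64(-0.003), np.float64(-0.029), 0, 0], [0, 0, 0, np.float64(0.001), np.float64(-0.029), 0, 0], [0.55702559 0.16246578]
```

Request:
{"fn": "send_rows", "kwargs": {
  "plan": [
    [[0, 0, 0, -0.027, 0.004, 0, 0], [0, 0, 0, -0.029, 0.001, 0, 0], [0, 0, 0, -0.029, -0.003, 0, 0], [0, 0, 0, -0.028, -0.006, 0, 0], [0, 0, 0, -0.027, -0.01, 0, 0], [0, 0, 0, -0.025, -0.014, 0, 0], [0, 0, 0, -0.023, -0.017, 0, 0], [0, 0, 0, -0.021, -0.02, 0, 0], [0, 0, 0, -0.018, -0.023, 0, 0], [0, 0, 0, -0.014, -0.025, 0, 0], [0, 0, 0, -0.011, -0.027, 0, 0], [0, 0, 0, -0.007, -0.028, 0, 0], [0, 0, 0, -0.003, -0.029, 0, 0], [0, 0, 0, 0, -0.029, 0, 0], [0, 0, 0, 0, 0, 0, 0], [0, 0, 0, 0, 0, 0, 0]]
  ]
}}

```text
clock: 6.22
position: [0.556, 0.1622, 0.1265]
ee_rot: [1.0, 0.03, 0.0, 0.0]
ft_force: [-1.1, -2.4, 1.2]
grip_width: -0.0
grasp_force: 1.0
```

Request:
{"fn": "send_rows", "kwargs": {
  "plan": [
    [[0, 0, 0, 0, 0.03, 0, 0], [0, 0, 0, 0, 0.02, -0.05, 0], [0, 0, 0, 0, 0, -0.18, 0], [0, 0, 0, 0, 0, -0.18, 0], [0, 0, 0, 0, 0, -0.18, 0], [0, 0, 0, 0, 0, -0.18, 0], [0, 0, 0, 0.02, 0.09, -0.18, 0], [0, 0, 0, 0.05, 0.12, -0.15, 0], [0, 0, 0, 0.05, 0.12, 0, 0], [0, 0, 0, 0, 0, 0, 0], [0, 0, 0, 0, 0, 0, 0]]
  ]
}}

```text
clock: 7.13
position: [0.5852, 0.0863, 0.3468]
ee_rot: [1.0, 0.028, 0.0, -0.0]
ft_force: [0.3, 0.7, -0.4]
grip_width: -0.001
grasp_force: 0.0
```

Run:
```python
from spokes import *
T=toolT();print(np.round(T[:3,3],3));im=snap("wrist","w5.png");np.save("w5.npy",T)
im=cv2.imread("pics/w5.png");h,d=hub(im,T,SIDE);s,t=spokes(im,T,h[:2]);print(np.round(h,4),np.round(t,1));print((s[::10]*9).astype(int))
```

```text
[0.585 0.086 0.347]
[0.5973 0.1664 0.14  ] [ 32.7 152.7 272.7]
[1 4 9 9 0 0 0 0 0 0 0 0 0 0 0 8 8 3 0 0 0 0 0 0 0 0 0 9 9 3 0 0 0 0 0 0]
```

Request:
{"fn": "send_rows", "kwargs": {
  "plan": [
    [[0, 0, 0, 0, 0.17, 0, 0], [0, 0, 0, 0, 0.17, 0, 0], [0, 0, 0, 0, 0.17, 0, 0], [0, 0, 0, 0, 0.17, 0, 0], [0, 0, 0, 0, 0.17, 0, 0], [0, 0, 0, 0, 0, 0, 0], [0, 0, 0, 0, 0, 0, 0]]
  ]
}}

```text
clock: 7.77
position: [0.5945, -0.0827, 0.3458]
ee_rot: [1.0, 0.029, -0.001, -0.0]
ft_force: [0.0, 0.6, -0.1]
grip_width: -0.0
grasp_force: 0.0
```

Run:
```python
from meas import *
T=toolT();print(np.round(T[:3,3],3));snap("wrist","w6.png");np.save("w6.npy",T)
# predicted rim corners at level as initial guesses
G=[]
C=np.array([.606,-.0235]);y=.048;xh=np.array([np.cos(y),np.sin(y)]);yh=np.array([-xh[1],xh[0]])
for n in("w6","w5"):
    P=[[*(C+a*xh*.065+b*yh*.125),.096+a*.0035] for a,b in((1,1),(1,-1),(-1,-1),(-1,1))];G.append(proj("wrist",P,np.load(n+".npy")))
print(np.round(G).tolist());report(["w6","w5"],G)
```

```text
[ 0.595 -0.083  0.346]
[[[88.0, 91.0], [323.0, 91.0], [315.0, 207.0], [103.0, 205.0]], [[246.0, 90.0], [476.0, 95.0], [455.0, 207.0], [246.0, 206.0]]]Traceback (most recent call last):
  File "<stdin>", line 8, in <module>
  File "meas.py", line 59, in report
    im=cv2.imread(f"pics/{n}.png");T=np.load(n+".npy");q=rim(im,G);print(n,np.round(q,1).tolist())
                                                         ~~~^^^^^^
  File "meas.py", line 55, in rim
    return np.array([tip(al,t,G[0],c),isect(t,r),isect(r,b),tip(al,b,G[3],c)])
                     ~~~^^^^^^^^^^^^^
  File "meas.py", line 50, in tip
    X.append(k[np.where(m)[0][0]])
               ~~~~~~~~~~~~~~^^^
IndexError: index 0 is out of bounds for axis 0 with size 0
```

Run:
```python
from meas import *
from spokes import spokes
V=[]
for n,x0 in(("w6",60),("w5",210)):
    im=cv2.imread(f"pics/{n}.png");T=np.load(n+".npy")
    if n=="w5": print(np.round(spokes(im,T,(.599,.161))[1],1),np.round(spokes(im,T,(.598,.163))[1],1))
    cov,al=masks(im)
    P=[]
    C=np.array([.606,-.0235]);y=.048;xh=np.array([np.cos(y),np.sin(y)]);yh=np.array([-xh[1],xh[0]])
    for p in proj("wrist",[[*(C+a*xh*.065+b*yh*.125),.096+a*.0035] for a,b in((1,1),(1,-1),(-1,-1),(-1,1))],T): cv2.circle(im,tuple(np.round(p).astype(int)),2,(0,255,0),-1)
    V.append(np.hstack([im[60:240,x0:x0+280],cv2.merge([cov,al,al])[60:240,x0:x0+280]]))
cv2.imwrite("pics/mm2.png",cv2.resize(np.vstack(V),None,fx=1.4,fy=1.4))
```

```text
[ 32.6 152.6 272.6] [ 32.5 152.5 272.5]
```

View pics/mm2.png

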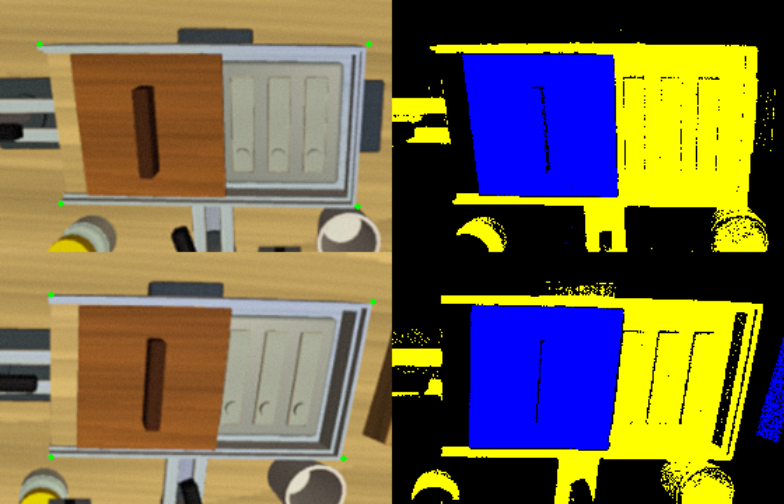

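The predicted corners (green) land on the rim corners in both views. I'll raise the brightness threshold so the dark base bars drop out of the mask.

```bash
sed -i 's/f.sum(2)>200/f.sum(2)>300/; s/^        X.append(k\[np.where(m)\[0\]\[0\]\])/        if m.any(): X.append(k[np.where(m)[0][0]])/' meas.py
cat >> meas.py <<'E'
def run(names):
    C=np.array([.606,-.0235]);y=.048;xh=np.array([np.cos(y),np.sin(y)]);yh=np.array([-xh[1],xh[0]]);G=[]
    for n in names:
        G.append(proj("wrist",[[*(C+a*xh*.065+b*yh*.125),.096] for a,b in((1,1),(1,-1),(-1,-1),(-1,1))],np.load(n+".npy")))
        print(np.round(G[-1],1).tolist())
    return report(names,G)
E
python3 - <<'E'
from meas import *
run(["w6","w5"])
report(["w2","w3"],[[(75,89),(301,89),(298,203),(92,198)],[(233,86),(464,93),(439,203),(234,195)]])
E
```

```text
[[89.8, 90.9], [322.0, 91.5], [315.8, 208.1], [102.1, 206.0]]
[[246.1, 89.7], [473.9, 95.0], [456.6, 208.0], [246.2, 206.5]]
w6 [[87.5, 92.5], [322.7, 92.6], [314.2, 209.1], [103.6, 205.9]]
w5 [[245.5, 90.7], [476.7, 96.1], [453.6, 209.6], [245.8, 206.6]]
[[663.4, 104.8, 100.7], [675.7, -145.0, 102.0], [544.3, -150.4, 92.4], [533.4, 98.8, 90.9]] res [0.3 0.1 0.3 0.1] sides [250.  131.8 249.4 130.5]
[[657.3, 82.0, 96.3], [662.6, -34.4, 96.8], [549.7, -39.5, 88.9], [542.4, 77.0, 86.6]] res [0.  0.  0.2 0.3] sides [116.5 113.2 116.7 115.4]
centre [ 0.6067 -0.023   0.0626] yaw 0.04620472754411648 slope: dz/dy -0.005563656026067459 dz/dx 0.07397787998249332
w2 [[74.5, 88.5], [303.7, 88.5], [297.9, 206.2], [91.6, 200.0]]
w3 [[232.8, 85.3], [465.7, 92.0], [443.1, 206.7], [234.7, 198.6]]
[[663.6, 107.2, 90.8], [674.9, -142.4, 109.2], [544.3, -148.7, 98.8], [533.7, 99.3, 84.5]] res [0.  0.3 0.4 0.1] sides [250.6 131.2 248.7 130.2]
[[657.4, 83.1, 92.8], [662.3, -32.3, 97.2], [548.4, -38.4, 88.4], [543.0, 78.4, 80.4]] res [0.1 0.1 0.2 0.1] sides [115.6 114.4 117.2 115.2]
centre [ 0.6064 -0.0233  0.062 ] yaw 0.044013067634729154 slope: dz/dy -0.06568816730137429 dz/dx 0.06461362526789528
```

The plate is now within 0.006 to 0.013 rad along y. The x slope is about 0.07, so the front knob needs about 1.75 rad clockwise. I'll go to the front knob's gap next.

Request:
{"fn": "send_rows", "kwargs": {
  "plan": [
    [[0, 0, 0, -0.132, -0.052, 0, 0], [0, 0, 0, -0.132, -0.052, 0, 0], [0, 0, 0, -0.132, -0.052, 0, 0], [0, 0, 0, 0, 0, 0.15, 0], [0, 0, 0, 0, 0, 0.15, 0], [0, 0, 0, 0, 0, 0.15, 0], [0, 0, 0, 0, 0, 0.15, 0], [0, 0, 0, 0, 0, 0, 0], [0, 0, 0, 0, 0, 0, 0]]
  ]
}}

```text
clock: 8.57
position: [0.5133, -0.0533, 0.2261]
ee_rot: [1.0, 0.031, -0.001, -0.0]
ft_force: [0.6, -0.2, 0.2]
grip_width: -0.003
grasp_force: 0.0
```

Run:
```python
from arc import *
from spokes import *
im=cv2.imread("pics/w6.png");T=np.load("w6.npy")
for c in((.4817,-.0287),):
    s,t=spokes(im,T,c);print(np.round(t,1),(s[::10]*9).astype(int))
arc((.4817,-.0287),.042,319,319,1)
```

```text
[ 19.5 139.5 259.5] [2 7 9 4 0 0 0 0 0 0 0 0 7 9 9 6 5 5 6 6 6 7 8 8 8 9 9 6 6 7 5 4 0 0 1 1]
[0, 0, 0, np.float64(-0.0), np.float64(0.015), 0, 0], [ 0.5133978  -0.05625448]
```

Request:
{"fn": "send_rows", "kwargs": {
  "plan": [
    [[0, 0, 0, 0, 0.015, 0.12, 0], [0, 0, 0, 0, 0, 0.12, 0], [0, 0, 0, 0, 0, 0.13, 0], [0, 0, 0, 0, 0, 0.13, 0], [0, 0, 0, 0, 0, 0, 0], [0, 0, 0, 0, 0, 0, 0]]
  ]
}}

```text
clock: 9.07
position: [0.5149, -0.0574, 0.1278]
ee_rot: [1.0, 0.03, 0.0, -0.0]
ft_force: [0.5, 0.2, 0.1]
grip_width: 0.003
grasp_force: 0.0
```

Run:
```python
from arc import *
print(get_obs()["position"],get_obs()["ft_force"])
arc((.4817,-.0287),.042,311,187,16)
```

```text
[ 0.51485174 -0.05738922  0.12782291] [0.53951672 0.20668328 0.0661968 ]
[0, 0, 0, np.float64(-0.029), np.float64(0.013), 0, 0], [0, 0, 0, np.float64(-0.025), np.float64(0.017), 0, 0], [0, 0, 0, np.float64(-0.027), np.float64(0.013), 0, 0], [0, 0, 0, np.float64(-0.029), np.float64(0.009), 0, 0], [0, 0, 0, np.float64(-0.03), np.float64(0.005), 0, 0], [0, 0, 0, np.float64(-0.03), np.float64(0.0), 0, 0], [0, 0, 0, np.float64(-0.03), np.float64(-0.004), 0, 0], [0, 0, 0, np.float64(-0.029), np.float64(-0.008), 0, 0], [0, 0, 0, np.float64(-0.028), np.float64(-0.013), 0, 0], [0, 0, 0, np.float64(-0.025), np.float64(-0.016), 0, 0], [0, 0, 0, np.float64(-0.023), np.float64(-0.02), 0, 0], [0, 0, 0, np.float64(-0.02), np.float64(-0.023), 0, 0], [0, 0, 0, np.float64(-0.016), np.float64(-0.026), 0, 0], [0, 0, 0, np.float64(-0.012), np.float64(-0.028), 0, 0], [0, 0, 0, np.float64(-0.008), np.float64(-0.029), 0, 0], [0, 0, 0, np.float64(-0.004), np.float64(-0.03), 0, 0], [ 0.44001306 -0.03381851]
```

Request:
{"fn": "send_rows", "kwargs": {
  "plan": [
    [[0, 0, 0, -0.029, 0.013, 0, 0], [0, 0, 0, -0.025, 0.017, 0, 0], [0, 0, 0, -0.027, 0.013, 0, 0], [0, 0, 0, -0.029, 0.009, 0, 0], [0, 0, 0, -0.03, 0.005, 0, 0], [0, 0, 0, -0.03, 0, 0, 0], [0, 0, 0, -0.03, -0.004, 0, 0], [0, 0, 0, -0.029, -0.008, 0, 0], [0, 0, 0, -0.028, -0.013, 0, 0], [0, 0, 0, -0.025, -0.016, 0, 0], [0, 0, 0, -0.023, -0.02, 0, 0], [0, 0, 0, -0.02, -0.023, 0, 0], [0, 0, 0, -0.016, -0.026, 0, 0], [0, 0, 0, -0.012, -0.028, 0, 0], [0, 0, 0, -0.008, -0.029, 0, 0], [0, 0, 0, -0.004, -0.03, 0, 0], [0, 0, 0, 0, 0, 0, 0], [0, 0, 0, 0, 0, 0, 0]]
  ]
}}

```text
clock: 10.57
position: [0.4393, -0.0347, 0.1265]
ee_rot: [1.0, 0.03, -0.0, 0.0]
ft_force: [-0.1, -0.4, 1.1]
grip_width: 0.001
grasp_force: 0.3
```

Request:
{"fn": "send_rows", "kwargs": {
  "plan": [
    [[0, 0, 0, 0, 0.03, 0, 0], [0, 0, 0, 0, 0.02, -0.05, 0], [0, 0, 0, 0, 0, -0.18, 0], [0, 0, 0, 0, 0, -0.18, 0], [0, 0, 0, 0, 0, -0.18, 0], [0, 0, 0, 0.1, 0, -0.17, 0], [0, 0, 0, 0.1, 0.05, -0.17, 0], [0, 0, 0, 0.12, 0.05, -0.15, 0], [0, 0, 0, 0.15, 0.07, 0, 0], [0, 0, 0, 0.15, 0.07, 0, 0], [0, 0, 0, 0.12, 0.05, 0, 0], [0, 0, 0, 0, 0, 0, 0], [0, 0, 0, 0, 0, 0, 0]]
  ]
}}

```text
clock: 11.65
position: [0.5918, -0.0944, 0.3415]
ee_rot: [1.0, 0.03, -0.001, -0.001]
ft_force: [0.6, -0.4, 0.5]
grip_width: 0.0
grasp_force: 0.0
```

Run:
```python
from h import *
T=toolT();print(np.round(T[:3,3],3));snap("wrist","w7.png");np.save("w7.npy",T)
```

```text
[ 0.592 -0.094  0.342]
```

Request:
{"fn": "send_rows", "kwargs": {
  "plan": [
    [[0, 0, 0, 0, -0.17, 0, 0], [0, 0, 0, 0, -0.17, 0, 0], [0, 0, 0, 0, -0.17, 0, 0], [0, 0, 0, 0, -0.17, 0, 0], [0, 0, 0, 0, -0.17, 0, 0], [0, 0, 0, 0, 0, 0, 0], [0, 0, 0, 0, 0, 0, 0]]
  ]
}}

```text
clock: 12.28
position: [0.5799, 0.0787, 0.3435]
ee_rot: [0.999, 0.032, 0.001, 0.0]
ft_force: [-0.3, -0.9, 0.6]
grip_width: 0.002
grasp_force: 0.0
```

Run:
```python
from meas import *
from spokes import spokes
T=toolT();print(np.round(T[:3,3],3));snap("wrist","w8.png");np.save("w8.npy",T)
run(["w7","w8"])
im=cv2.imread("pics/w8.png");s,t=spokes(im,T,(.4817,-.0287));print("front",np.round(t,1),(s[::10]*9).astype(int))
s,t=spokes(im,T,(.599,.161));print("side",np.round(t,1))
```

```text
[0.58  0.079 0.344]
[[77.9, 87.2], [312.6, 87.8], [306.9, 206.3], [91.0, 203.6]]
[[239.5, 84.1], [470.1, 91.4], [452.2, 205.9], [239.2, 202.7]]
w7 [[77.7, 87.2], [312.4, 87.6], [306.1, 206.9], [90.6, 202.9]]
w8 [[238.8, 83.3], [470.9, 91.0], [451.7, 206.9], [238.6, 202.0]]
[[665.4, 105.3, 94.7], [677.2, -144.8, 98.1], [546.3, -150.5, 96.8], [535.7, 99.0, 95.2]] res [0.4 0.1 0.2 0. ] sides [250.4 131.  249.7 129.8]
[[659.7, 82.2, 92.6], [664.8, -34.1, 94.2], [550.7, -39.7, 92.0], [545.0, 76.7, 91.7]] res [0.1 0.3 0.2 0.3] sides [116.4 114.3 116.5 114.8]
centre [ 0.6062 -0.0231  0.0622] yaw 0.04477888036110984 slope: dz/dy -0.009874444450080106 dz/dx 0.0030740694570238554
front [ 49.2 169.2 289.2] [0 0 1 3 9 6 1 0 0 0 0 0 0 2 9 9 9 9 9 8 7 6 4 0 0 0 0 0 9 9 5 2 0 0 0 0]
side [ 32.6 152.6 272.6]
```

The plate is now at x slope 0.003 and y slope -0.010. I'll nudge the side knob about 13 deg further clockwise for margin.

Request:
{"fn": "send_rows", "kwargs": {
  "plan": [
    [[0, 0, 0, -0.028, -0.12, 0, 0], [0, 0, 0, -0.028, -0.12, 0, 0], [0, 0, 0, -0.028, -0.12, 0, 0], [0, 0, 0, 0, 0, 0.15, 0], [0, 0, 0, 0, 0, 0.15, 0], [0, 0, 0, 0, 0, 0.15, 0], [0, 0, 0, 0, 0, 0.15, 0], [0, 0, 0, 0, 0, 0, 0], [0, 0, 0, 0, 0, 0, 0]]
  ]
}}

```text
clock: 13.08
position: [0.5599, 0.1451, 0.2222]
ee_rot: [1.0, 0.029, -0.001, 0.001]
ft_force: [0.2, 1.1, 0.8]
grip_width: 0.001
grasp_force: 0.0
```

Run:
```python
from arc import *
arc((.599,.161),.042,197,197,1)
```

```text
[0, 0, 0, np.float64(-0.004), np.float64(-0.018), 0, 0], [0.5588352  0.14872039]
```

Request:
{"fn": "send_rows", "kwargs": {
  "plan": [
    [[0, 0, 0, -0.004, -0.01, 0.12, 0], [0, 0, 0, 0, 0, 0.12, 0], [0, 0, 0, 0, 0, 0.12, 0], [0, 0, 0, 0, 0, 0.11, 0], [0, 0, 0, 0, 0, 0, 0], [0, 0, 0, 0, 0, 0, 0]]
  ]
}}

```text
clock: 13.58
position: [0.5601, 0.1485, 0.1301]
ee_rot: [1.0, 0.029, 0.0, -0.0]
ft_force: [-0.3, 0.3, 0.5]
grip_width: -0.003
grasp_force: 0.0
```

Run:
```python
from arc import *
print(get_obs()["position"],get_obs()["ft_force"])
arc((.599,.161),.042,192,165.5,5)
```

```text
[0.56013765 0.14853801 0.13006798] [-0.26777242  0.32326207  0.53246227]
[0, 0, 0, np.float64(-0.01), np.float64(-0.019), 0, 0], [0, 0, 0, np.float64(-0.002), np.float64(-0.024), 0, 0], [0, 0, 0, np.float64(0.001), np.float64(-0.024), 0, 0], [0, 0, 0, np.float64(0.003), np.float64(-0.024), 0, 0], [0, 0, 0, np.float64(0.006), np.float64(-0.023), 0, 0], [0.5583378  0.17151596]
```

Request:
{"fn": "send_rows", "kwargs": {
  "plan": [
    [[0, 0, 0, -0.01, -0.019, 0, 0], [0, 0, 0, -0.002, -0.024, 0, 0], [0, 0, 0, 0.001, -0.024, 0, 0], [0, 0, 0, 0.003, -0.024, 0, 0], [0, 0, 0, 0.006, -0.023, 0, 0], [0, 0, 0, 0, 0, 0, 0], [0, 0, 0, 0, 0, 0, 0], [0, 0, 0, 0, 0.03, 0, 0], [0, 0, 0, 0, 0.02, -0.05, 0], [0, 0, 0, 0, 0, -0.18, 0], [0, 0, 0, 0, 0, -0.18, 0], [0, 0, 0, 0, 0, -0.18, 0], [0, 0, 0, 0, 0, -0.18, 0], [0, 0, 0, 0.02, 0.11, -0.16, 0], [0, 0, 0, 0.04, 0.12, -0.13, 0], [0, 0, 0, 0.04, 0.13, 0, 0], [0, 0, 0, 0, 0, 0, 0], [0, 0, 0, 0, 0, 0, 0]]
  ]
}}

```text
clock: 15.08
position: [0.5829, 0.0889, 0.3409]
ee_rot: [1.0, 0.028, 0.0, 0.0]
ft_force: [-0.5, 1.4, -0.7]
grip_width: 0.001
grasp_force: 0.0
```

Run:
```python
from spokes import *
T=toolT();print(np.round(T[:3,3],3));snap("wrist","w9.png");np.save("w9.npy",T)
print(np.round(spokes(cv2.imread("pics/w9.png"),T,(.599,.161))[1],1))
```

```text
[0.583 0.089 0.341]
[ 18.8 138.8 258.8]
```

Request:
{"fn": "send_rows", "kwargs": {
  "plan": [
    [[0, 0, 0, 0, 0.17, 0, 0], [0, 0, 0, 0, 0.17, 0, 0], [0, 0, 0, 0, 0.17, 0, 0], [0, 0, 0, 0, 0.17, 0, 0], [0, 0, 0, 0, 0.17, 0, 0], [0, 0, 0, 0, 0, 0, 0], [0, 0, 0, 0, 0, 0, 0]]
  ]
}}

```text
clock: 15.72
position: [0.5922, -0.0798, 0.3399]
ee_rot: [1.0, 0.029, -0.0, -0.0]
ft_force: [-0.5, 1.7, 0.7]
grip_width: 0.001
grasp_force: 0.0
```

Run:
```python
from meas import *
T=toolT();print(np.round(T[:3,3],3));snap("wrist","w10.png");np.save("w10.npy",T)
o=run(["w10","w9"])[1]
C=np.array([.606,-.0233]);yh=np.array([-np.sin(.046),np.cos(.046)]);print("cover +y edge at",[(p[:2]-C)@yh for p in o])
```

```text
[ 0.592 -0.08   0.34 ]
[[89.7, 88.7], [326.0, 89.3], [319.4, 207.9], [102.2, 205.8]]
[[248.4, 87.4], [479.7, 92.9], [461.8, 207.7], [248.3, 206.3]]
w10 [[88.7, 88.5], [326.1, 88.7], [318.8, 208.1], [101.8, 205.5]]
w9 [[248.0, 86.8], [480.1, 92.8], [460.8, 208.3], [247.6, 205.8]]
[[665.2, 104.8, 97.6], [677.3, -145.1, 96.9], [546.2, -151.1, 95.0], [535.1, 99.1, 95.0]] res [0.2 0.2 0.2 0.1] sides [250.2 131.2 250.4 130.2]
[[659.6, 81.9, 93.5], [664.5, -34.2, 94.5], [551.2, -39.8, 91.3], [544.8, 76.7, 92.0]] res [0.3 0.1 0.1 0.2] sides [116.2 113.4 116.6 115. ]
centre [ 0.6066 -0.023   0.0621] yaw 0.04628008816883565 slope: dz/dy 0.0014570000862088456 dz/dx 0.01713134267536836
cover +y edge at [np.float64(0.1026556016245321), np.float64(-0.013573403365752839), np.float64(-0.01395453841477836), np.float64(0.10266621104695593)]
```

Request:
{"fn": "send_rows", "kwargs": {
  "plan": [
    [[0, 0, 0, -0.12, -0.11, 0, 0], [0, 0, 0, -0.12, -0.11, 0, 0], [0, 0, 0, -0.1, -0.1, 0, 0], [0, 0, 0, 0, 0, 0, 0], [0, 0, 0, 0, 0, 0, 0]]
  ]
}}

```text
clock: 16.18
position: [0.5199, -0.0155, 0.341]
ee_rot: [0.999, 0.033, 0.001, 0.001]
ft_force: [0.0, -1.1, -0.6]
grip_width: 0.003
grasp_force: 0.0
```

Run:
```python
from spokes import *
T=toolT();print(np.round(T[:3,3],3));snap("wrist","w11.png");np.save("w11.npy",T)
print(np.round(spokes(cv2.imread("pics/w11.png"),T,(.4817,-.0287))[1],1),hub(cv2.imread("pics/w11.png"),T,(.4817,-.0287)))
```

```text
[ 0.52  -0.015  0.341]
[ 43.6 163.6 283.6] (array([ 0.48262295, -0.02349917,  0.14      ]), np.float32(9.5907))
```

Request:
{"fn": "send_rows", "kwargs": {
  "plan": [
    [[0, 0, 0, 0.18, 0, 0, 0], [0, 0, 0, 0.18, 0, 0, 0], [0, 0, 0, 0.18, 0, 0, 0], [0, 0, 0, 0.18, 0, 0, 0], [0, 0, 0, 0.14, 0, 0, 0], [0, 0, 0, 0, 0, 0, 0], [0, 0, 0, 0, 0, 0, 0]]
  ]
}}

```text
clock: 16.82
position: [0.6936, -0.0076, 0.3376]
ee_rot: [1.0, 0.03, -0.002, -0.001]
ft_force: [0.2, 0.9, 0.7]
grip_width: 0.003
grasp_force: 0.0
```

Run:
```python
from meas import *
T=toolT();print(np.round(T[:3,3],3));snap("wrist","w12.png");np.save("w12.npy",T)
for v in(["w11","w12"],["w9","w10","w11","w12"]):
  try: run(v)
  except Exception as e: print(e)
```

```text
[ 0.694 -0.008  0.338]
[[149.7, 17.6], [395.4, 23.0], [383.3, 149.4], [155.8, 145.4]]
[[157.7, 184.5], [380.8, 187.5], [368.7, 289.9], [165.4, 287.6]]
w11 [[149.7, 16.4], [395.7, 21.8], [382.5, 149.8], [155.5, 145.1]]
w12 [[157.7, 184.2], [381.4, 187.6], [367.6, 290.0], [nan, nan]]
[[665.7, 103.9, 97.7], [677.4, -144.6, 98.9], [546.6, -150.5, 95.6], [nan, nan, nan]] res [0.  0.2 0.2 nan] sides [248.8 131.    nan   nan]
[[573.8, -17.5, 545.4], [665.2, -34.4, 88.7], [580.9, -4.7, 390.3], [465.3, 243.6, -610.4]] res [13.1  0.2 12.3  2.4] sides [ 466.   314.5 1037.5 1189.9]
SVD did not converge
[[248.4, 87.4], [479.7, 92.9], [461.8, 207.7], [248.3, 206.3]]
[[89.7, 88.7], [326.0, 89.3], [319.4, 207.9], [102.2, 205.8]]
[[149.7, 17.6], [395.4, 23.0], [383.3, 149.4], [155.8, 145.4]]
[[157.7, 184.5], [380.8, 187.5], [368.7, 289.9], [165.4, 287.6]]
w9 [[248.0, 86.8], [480.1, 92.8], [460.8, 208.3], [247.6, 205.8]]
w10 [[88.7, 88.5], [326.1, 88.7], [318.8, 208.1], [101.8, 205.5]]
w11 [[149.7, 16.4], [395.7, 21.8], [382.5, 149.8], [155.5, 145.1]]
w12 [[157.7, 184.2], [381.4, 187.6], [367.6, 290.0], [nan, nan]]
[[665.5, 104.5, 97.3], [677.3, -144.8, 98.0], [546.4, -150.8, 95.3], [nan, nan, nan]] res [0.6 0.4 0.4 nan] sides [249.6 131.1   nan   nan]
[[639.8, 3.9, 465.7], [664.9, -34.4, 91.4], [602.2, -7.5, 360.5], [565.1, 85.2, 58.6]] res [89.   1.  63.2 82.1] sides [377.  277.6 317.9 421.7]
SVD did not converge
  return _methods._mean(a, axis=axis, dtype=dtype,
  ret = ret.dtype.type(ret / rcount)
```

Estimates of the x slope scatter from 0.003 to 0.025. I'll refine with a joint least-squares pose fit of the known rectangle corners over the views.

```bash
cat > pose.py <<'E'
from meas import *
from scipy.optimize import least_squares
import warnings;warnings.filterwarnings("ignore")
def corners(n):
    C=np.array([.606,-.0235]);y=.046;xh=np.array([np.cos(y),np.sin(y)]);yh=np.array([-xh[1],xh[0]])
    return rim(cv2.imread(f"pics/{n}.png"),proj("wrist",[[*(C+a*xh*.065+b*yh*.125),.096] for a,b in((1,1),(1,-1),(-1,-1),(-1,1))],np.load(n+".npy")))
def fit(names):
    M=np.array([(65,125,34),(65,-125,34),(-65,-125,34),(-65,125,34)])/1000
    D=[(np.load(n+".npy"),corners(n)) for n in names]
    def res(p):
        X=M@R.from_euler("ZXY",p[3:]).as_matrix().T+p[:3]
        return np.concatenate([np.nan_to_num((proj("wrist",X,T)-q).ravel()) for T,q in D])
    s=least_squares(res,[.606,-.0235,.062,.046,0,0],loss="soft_l1",x_scale=[.01]*6)
    cov=np.linalg.inv(s.jac.T@s.jac)*.5**2
    print(names,"pos",np.round(s.x[:3],4),"yaw %.3f dz/dy %.4f dz/dx %.4f"%(s.x[3],s.x[4],-s.x[5]),"sd",np.round(np.sqrt(np.diag(cov))[4:],4),"rms",round(float(np.sqrt(np.mean(res(s.x)**2))),2))
E
python3 - <<'E'
from pose import *
for v in(["w9","w10","w11","w12"],["w9","w10"],["w11","w12"],["w7","w8"],["w5","w6"]):fit(v)
E
```

```text
['w9', 'w10', 'w11', 'w12'] pos [ 0.6067 -0.0231  0.0626] yaw 0.045 dz/dy 0.0002 dz/dx 0.0122 sd [0.0046 0.0057] rms 0.35
['w9', 'w10'] pos [ 0.6065 -0.023   0.0627] yaw 0.046 dz/dy -0.0004 dz/dx 0.0112 sd [0.0057 0.0077] rms 0.3
['w11', 'w12'] pos [ 0.6069 -0.0232  0.0624] yaw 0.044 dz/dy -0.0013 dz/dx 0.0155 sd [0.0082 0.0088] rms 0.34
['w7', 'w8'] pos [ 0.6063 -0.0231  0.0623] yaw 0.046 dz/dy -0.0160 dz/dx 0.0064 sd [0.0058 0.008 ] rms 0.31
['w5', 'w6'] pos [ 0.6067 -0.0231  0.0628] yaw 0.045 dz/dy -0.0077 dz/dx 0.0695 sd [0.0061 0.0082] rms 0.41
```

The joint fit gives dz/dy of about 0.000 and dz/dx of about 0.011. I'll nudge the front knob about 14 deg more clockwise.

Request:
{"fn": "send_rows", "kwargs": {
  "plan": [
    [[0, 0, 0, -0.18, 0.017, 0, 0], [0, 0, 0, -0.18, 0.017, 0, 0], [0, 0, 0, -0.18, 0.017, 0, 0], [0, 0, 0, -0.18, 0.017, 0, 0], [0, 0, 0, -0.18, 0.017, 0, 0], [0, 0, 0, -0.18, 0.017, 0, 0], [0, 0, 0, -0.18, 0.017, 0, 0], [0, 0, 0, 0, 0, 0.15, 0], [0, 0, 0, 0, 0, 0.15, 0], [0, 0, 0, 0, 0, 0.15, 0], [0, 0, 0, 0, 0, 0.1, 0], [0, 0, 0, 0, 0, 0, 0], [0, 0, 0, 0, 0, 0, 0]]
  ]
}}

```text
clock: 17.95
position: [0.4416, -0.0475, 0.2306]
ee_rot: [1.0, 0.03, -0.0, 0.0]
ft_force: [-0.3, -0.1, 0.4]
grip_width: -0.0
grasp_force: 0.0
```

Run:
```python
from arc import *
arc((.4817,-.0287),.042,205,205,1)
```

```text
[0, 0, 0, np.float64(0.01), np.float64(-0.005), 0, 0], [ 0.44363507 -0.04644997]
```

Request:
{"fn": "send_rows", "kwargs": {
  "plan": [
    [[0, 0, 0, 0.01, 0, 0.12, 0], [0, 0, 0, 0, 0, 0.13, 0], [0, 0, 0, 0, 0, 0.13, 0], [0, 0, 0, 0, 0, 0.13, 0], [0, 0, 0, 0, 0, 0, 0], [0, 0, 0, 0, 0, 0, 0]]
  ]
}}

```text
clock: 18.45
position: [0.4448, -0.0473, 0.1295]
ee_rot: [1.0, 0.03, 0.0, -0.0]
ft_force: [0.5, -0.1, 0.7]
grip_width: -0.001
grasp_force: 0.0
```

Run:
```python
from arc import *
print(get_obs()["position"],get_obs()["ft_force"])
arc((.4817,-.0287),.042,199,174,5)
```

```text
[ 0.44475531 -0.04730299  0.12950724] [ 0.48301996 -0.13901625  0.68227649]
[0, 0, 0, np.float64(-0.012), np.float64(-0.025), 0, 0], [0, 0, 0, np.float64(-0.005), np.float64(-0.022), 0, 0], [0, 0, 0, np.float64(-0.002), np.float64(-0.023), 0, 0], [0, 0, 0, np.float64(0.0), np.float64(-0.023), 0, 0], [0, 0, 0, np.float64(0.003), np.float64(-0.023), 0, 0], [ 0.43993008 -0.0243098 ]
```

Request:
{"fn": "send_rows", "kwargs": {
  "plan": [
    [[0, 0, 0, -0.012, -0.025, 0, 0], [0, 0, 0, -0.005, -0.022, 0, 0], [0, 0, 0, -0.002, -0.023, 0, 0], [0, 0, 0, 0, -0.023, 0, 0], [0, 0, 0, 0.003, -0.023, 0, 0], [0, 0, 0, 0, 0, 0, 0], [0, 0, 0, 0, 0, 0, 0], [0, 0, 0, 0, 0.03, 0, 0], [0, 0, 0, 0, 0.02, -0.05, 0], [0, 0, 0, 0, 0, -0.18, 0], [0, 0, 0, 0, 0, -0.18, 0], [0, 0, 0, 0, 0, -0.18, 0], [0, 0, 0, 0, 0, -0.18, 0], [0, 0, 0, 0.1, 0.03, -0.15, 0], [0, 0, 0, 0.12, 0.05, -0.13, 0], [0, 0, 0, 0.17, 0.06, 0, 0], [0, 0, 0, 0.17, 0.06, 0, 0], [0, 0, 0, 0.17, 0.06, 0, 0], [0, 0, 0, 0, 0, 0, 0], [0, 0, 0, 0, 0, 0, 0]]
  ]
}}

```text
clock: 20.12
position: [0.59, -0.0784, 0.3367]
ee_rot: [1.0, 0.03, -0.001, -0.002]
ft_force: [-0.9, 0.2, -0.2]
grip_width: -0.001
grasp_force: 0.0
```

Run:
```python
from h import *
T=toolT();print(np.round(T[:3,3],3));snap("wrist","w13.png");np.save("w13.npy",T)
```

```text
[ 0.59  -0.078  0.337]
```

Request:
{"fn": "send_rows", "kwargs": {
  "plan": [
    [[0, 0, 0, -0.06, -0.17, 0, 0], [0, 0, 0, -0.06, -0.17, 0, 0], [0, 0, 0, -0.06, -0.1, 0, 0], [0, 0, 0, 0, 0, 0, 0], [0, 0, 0, 0, 0, 0, 0]]
  ]
}}

```text
clock: 20.58
position: [0.5468, 0.0097, 0.3402]
ee_rot: [1.0, 0.031, 0.001, 0.001]
ft_force: [-0.0, -0.6, 1.0]
grip_width: 0.0
grasp_force: 0.0
```

Run:
```python
from h import *
T=toolT();print(np.round(T[:3,3],3));snap("wrist","w14.png");np.save("w14.npy",T)
```

```text
[0.547 0.01  0.34 ]
```

Request:
{"fn": "send_rows", "kwargs": {
  "plan": [
    [[0, 0, 0, 0.09, -0.16, 0, 0], [0, 0, 0, 0.09, -0.16, 0, 0], [0, 0, 0, 0.06, -0.1, 0, 0], [0, 0, 0, 0, 0, 0, 0], [0, 0, 0, 0, 0, 0, 0]]
  ]
}}

```text
clock: 21.05
position: [0.5912, 0.095, 0.3381]
ee_rot: [1.0, 0.03, -0.0, -0.0]
ft_force: [0.2, -0.7, 0.4]
grip_width: -0.002
grasp_force: 0.0
```

Run:
```python
from pose import *
from spokes import spokes
T=toolT();print(np.round(T[:3,3],3));snap("wrist","w15.png");np.save("w15.npy",T)
for v in(["w13","w14","w15"],["w13","w15"],["w14","w15"]):fit(v)
n="w14";print(np.round(spokes(cv2.imread(f"pics/{n}.png"),np.load(n+".npy"),(.4817,-.0287))[1],1));print(np.round(spokes(cv2.imread("pics/w15.png"),T,(.599,.161))[1],1))
```

```text
[0.591 0.095 0.338]
['w13', 'w14', 'w15'] pos [ 0.6064 -0.023   0.0623] yaw 0.046 dz/dy -0.0036 dz/dx -0.0033 sd [0.0052 0.0068] rms 0.36
['w13', 'w15'] pos [ 0.6062 -0.0231  0.0622] yaw 0.046 dz/dy -0.0066 dz/dx -0.0060 sd [0.0057 0.0081] rms 0.34
['w14', 'w15'] pos [ 0.6066 -0.0229  0.0628] yaw 0.045 dz/dy 0.0034 dz/dx 0.0005 sd [0.0067 0.008 ] rms 0.29
[ 34.1 154.1 274.1]
[ 19. 139. 259.]
```

The plate is level to about 0.005 rad with the cover still open. Now I'll go behind the cover bar on its +y side, at the bar's mid-line.

Request:
{"fn": "send_rows", "kwargs": {
  "plan": [
    [[0, 0, 0, 0.023, 0.1, 0, 0], [0, 0, 0, 0.023, 0.1, 0, 0], [0, 0, 0, 0, 0, 0.15, 0], [0, 0, 0, 0, 0, 0.15, 0], [0, 0, 0, 0, 0, 0.15, 0], [0, 0, 0, 0, 0, 0.15, 0], [0, 0, 0, 0, 0, 0, 0], [0, 0, 0, 0, 0, 0, 0]]
  ]
}}

```text
clock: 21.77
position: [0.602, 0.0533, 0.2181]
ee_rot: [1.0, 0.029, -0.001, 0.001]
ft_force: [0.9, 0.2, 0.7]
grip_width: 0.002
grasp_force: 0.0
```

Request:
{"fn": "send_rows", "kwargs": {
  "plan": [
    [[0, 0, 0, 0, 0, 0.13, 0], [0, 0, 0, 0, 0, 0.13, 0], [0, 0, 0, 0, 0, 0.12, 0], [0, 0, 0, 0, 0, 0.1, 0], [0, 0, 0, 0, 0, 0, 0], [0, 0, 0, 0, 0, 0, 0]]
  ]
}}

```text
clock: 22.27
position: [0.6034, 0.0549, 0.1242]
ee_rot: [1.0, 0.029, 0.001, 0.0]
ft_force: [-0.5, -0.1, 0.7]
grip_width: -0.001
grasp_force: 0.0
```

Request:
{"fn": "send_rows", "kwargs": {
  "plan": [
    [[0, 0, 0, 0, 0, 0.02, 0], [0, 0, 0, 0, 0.045, 0, 0], [0, 0, 0, 0, 0.045, 0, 0], [0, 0, 0, 0, 0.045, 0, 0], [0, 0, 0, 0, 0.045, 0, 0], [0, 0, 0, 0, 0.045, 0, 0], [0, 0, 0, 0, 0.045, 0, 0], [0, 0, 0, 0, 0.045, 0, 0], [0, 0, 0, 0, 0.045, 0, 0], [0, 0, 0, 0, 0.045, 0, 0], [0, 0, 0, 0, 0.045, 0, 0], [0, 0, 0, 0, 0.045, 0, 0], [0, 0, 0, 0, 0, 0, 0], [0, 0, 0, 0, 0, 0, 0]]
  ]
}}

```text
clock: 23.43
position: [0.6085, -0.0443, 0.1182]
ee_rot: [1.0, 0.029, -0.0, 0.0]
ft_force: [-0.1, 0.2, 0.4]
grip_width: 0.003
grasp_force: 0.0
```

Request:
{"fn": "send_rows", "kwargs": {
  "plan": [
    [[0, 0, 0, 0, 0.03, 0, 0], [0, 0, 0, 0, 0.03, 0, 0], [0, 0, 0, 0, 0.03, 0, 0], [0, 0, 0, 0, 0, 0, 0]]
  ]
}}

```text
clock: 23.77
position: [0.6096, -0.0615, 0.1183]
ee_rot: [1.0, 0.03, -0.0, -0.001]
ft_force: [-0.1, 1.1, -0.6]
grip_width: 0.0
grasp_force: 0.0
```

Request:
{"fn": "send_rows", "kwargs": {
  "plan": [
    [[0, 0, 0, 0, 0.015, 0, 0], [0, 0, 0, 0, 0.015, 0, 0], [0, 0, 0, 0, 0, 0, 0]]
  ]
}}

```text
clock: 24.02
position: [0.6096, -0.0622, 0.1183]
ee_rot: [0.999, 0.032, -0.0, -0.003]
ft_force: [-2.9, 15.1, 0.7]
grip_width: -0.001
grasp_force: 7.8
```

The force jumped to 15 N at the stop, so the cover is home. I'll back off, rise and verify.

Request:
{"fn": "send_rows", "kwargs": {
  "plan": [
    [[0, 0, 0, 0, -0.04, 0, 0], [0, 0, 0, 0, -0.04, 0, 0], [0, 0, 0, 0, 0, -0.15, 0], [0, 0, 0, 0, 0, -0.18, 0], [0, 0, 0, 0, 0, -0.18, 0], [0, 0, 0, 0, 0, -0.18, 0], [0, 0, 0, 0, 0.07, -0.18, 0], [0, 0, 0, -0.06, 0.08, -0.18, 0], [0, 0, 0, -0.06, 0.08, -0.05, 0], [0, 0, 0, 0, 0, 0, 0], [0, 0, 0, 0, 0, 0, 0]]
  ]
}}

```text
clock: 24.93
position: [0.5877, -0.1001, 0.3389]
ee_rot: [1.0, 0.028, 0.001, 0.001]
ft_force: [0.2, 0.2, -0.8]
grip_width: 0.001
grasp_force: 0.0
```

Run:
```python
from h import *
T=toolT();print(np.round(T[:3,3],3));snap("wrist","w16.png");np.save("w16.npy",T)
```

```text
[ 0.588 -0.1    0.339]
```

Request:
{"fn": "send_rows", "kwargs": {
  "plan": [
    [[0, 0, 0, 0, -0.16, 0, 0], [0, 0, 0, 0, -0.16, 0, 0], [0, 0, 0, 0, -0.16, 0, 0], [0, 0, 0, 0, -0.16, 0, 0], [0, 0, 0, 0, -0.16, 0, 0], [0, 0, 0, 0, 0, 0, 0], [0, 0, 0, 0, 0, 0, 0]]
  ]
}}

```text
clock: 25.57
position: [0.5774, 0.0644, 0.3372]
ee_rot: [0.999, 0.033, -0.001, -0.0]
ft_force: [0.5, -0.4, 0.0]
grip_width: 0.002
grasp_force: 0.0
```

Run:
```python
from pose import *
from spokes import spokes
T=toolT();print(np.round(T[:3,3],3),get_obs()["clock"]);snap("wrist","w17.png");np.save("w17.npy",T)
fit(["w16","w17"])
Q=[ray("wrist",quad(masks(cv2.imread(f"pics/{n}.png"))[0]),np.load(n+".npy")) for n in("w16","w17")]
C=np.array([.6065,-.023]);yh=np.array([-np.sin(.046),np.cos(.046)])
for k in range(4):
    x=tri([(o,v[k]) for o,v in Q])[0];print(np.round(x,4),"plate y",round(float((x[:2]-C)@yh),4))
print(np.round(spokes(cv2.imread("pics/w17.png"),T,(.599,.161))[1],1))
a=[cv2.imread(f"pics/{n}.png")[40:270] for n in("w16","w17")];cv2.imwrite("pics/fin.png",np.vstack(a))
```

```text
[0.577 0.064 0.337] 25.5667
['w16', 'w17'] pos [ 0.6066 -0.0232  0.0621] yaw 0.046 dz/dy -0.0046 dz/dx 0.0031 sd [0.0058 0.008 ] rms 0.32
[ 0.6641 -0.0203  0.0941] plate y 0.0
[ 0.67   -0.1362  0.0941] plate y -0.116
[ 0.5563 -0.1414  0.0942] plate y -0.116
[ 0.5508 -0.0259  0.0954] plate y -0.0004
[ 18.8 138.8 258.8]
```

View pics/fin.png

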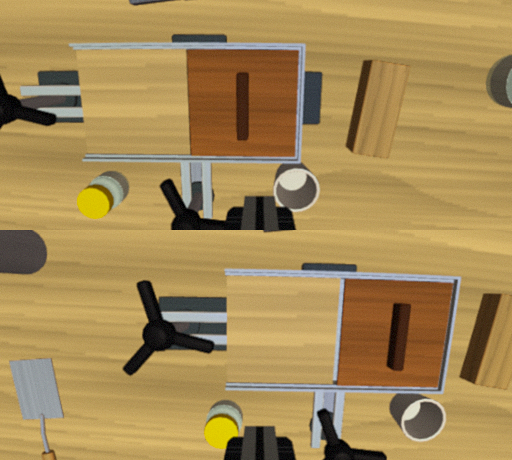

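The cover spans plate y from 0 to -0.117 against the -y rim. The plate is level within about 0.006 rad, and the jar, cup and block are undisturbed. Handing in.

```bash
python3 -c "
from workcell import job
print(job.hand_in())"
```

```text
the job is handed in; nothing more can be done
None
```

The job is handed in: by camera the plate is level to about 0.006 rad both ways, the cover was pushed until it stopped at its -y end, and the jar, cup and block still stand in place. The hand-in returned no verdict.

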